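Swap the blank cover for the gland cover on a sloping housing

ROBOT

A 6-joint arm with a two-finger parallel gripper is mounted at the origin on the work surface. World frame = base frame: x ahead of the robot, y to its left, z up, the work surface at z = 0. Lengths are in m, angles in rad, forces in N, time in s.
With the tool pointing down it reaches from about 0.425 to 1.125 m from the base axis. Payload 14.9 kg.
Tool frame: the origin (TCP) lies between the finger pads; the fingertips stand 11 mm ahead of it and the grasp point (between the pads) lies 8 mm behind it; z points along the fingers, y is the line along which they close (so a half turn about z gives the same grasp; the last joint's range is limited). The gripper opens to 91 mm and grips with 3 to 60 N. Pads are 32 mm wide; open, the fingers measure 118 mm over their backs; the gripper's body (76 mm by 178 mm) begins 60 mm behind the grasp point.
Start: joints at [-1.338, 0.379, 1.734, -0, 1.028, -0.033], TCP at [0.184, -0.675, 0.225] pointing down, gripper open.
Joint ranges: [-2.77, 2.77], [-0.74, 2.19], [0, 2.66], [-1.06, 4.2], [0.31, 2.87], [-3.08, 3.08]. Speed limits (rad/s): [1.89, 1.89, 2.39, 3.14, 3.14, 3.14].

INTERFACE

Orientations are given as a unit quaternion [x, y, z, w].
In Python, from plant import r, cams gives the robot as it stands.
- The arm moves only by the shell command python3 -m inch 'ROWS' [FORCE]. ROWS is JSON, one flat list of numbers, 5 for each row, row after row: the shift along the tool's x, y, z in mm, then the turn about the tool's z in rad, then the opening, from 0 (shut) to 1 (fully open). A call has 1 to 12 rows; each row is the pose to reach, as a shift and turn from the pose commanded when the call began, along the tool's axes at that moment; what a row does not reach only later rows make up. A row lasts 1/12 s, in which the tool goes at most 41.7 mm and 7.16 degrees, less where a joint would pass 70% of its speed; a pose out of reach is approached as far as the arm can. A call with a gripper value outside its range is refused whole. The fingers move at their own pace and stop on an object; FORCE is the grip in N (left out, the last holds). Time passes only in rows, so rows that repeat a pose let the fingers close. It gives the time, the measured TCP pose, the force, the opening and the grip force at its end, in the units of the state.
- r.get_obs(): the state, without advancing time (a new reading comes with each control period).
- cams.read_camera(name): name is "scene" or "top"; returns the picture (400x640x3 uint8, blue, green, red); there is no depth.
- cams.get_calibration(name): a dict with "camera_matrix" (3x3 intrinsics, pixels), "R" (3x3) and "t" (3): a world point X has camera coordinates R X + t. Camera axes: x right, y down, z forward; pixel columns grow to the right and rows downward; lengths in m; the calibration is good to about 2 mm. A picture is of the moment at which its call begins. get_calibration takes no time and is no camera call.
- r.close_job(): hands the job in; it is judged then, once.
The state is a dict: "time": time; "q": joint angles; "joint_velocities": joint speeds; "effort": joint torques, N m; "tcp_pos": TCP position; "eef_rot": TCP orientation; "force": force on the tool from outside, world axes, zero at the start; "ft_torque": the same for the moment, N m; "grip_width": finger opening in m; "grip_force": force on a finger pad.
Only numpy, scipy, OpenCV 4.12 (cv2) and the standard library are available. Lean on these libraries where they do the work, as an engineer would, in place of code of your own. Each camera call takes 0.05 s, during which the arm holds its last target. There are 200 camera calls.

TASK

Lift the blank cover off the pins of the housing on the sloping stand and lay it gently, flat and squared up, on the black pad that marks the free place in the row of blanks on the low shelf. Fit the cover with the two round gland sockets on the housing instead, down over both pins until it lies flush (either way round). Do not drop or slam either cover into place, and leave the two blanks already on the shelf, the screwdriver, the tape roll and the steel socket where they are.

Things in the scene. Friction and masses are not known exactly. Their poses are not given: they have to be found in the camera images.
- housing: open grey junction box 76 x 100 x 55 mm (x, y, z), fixed on a stand, its z axis (out of the open rim) leaning 27 deg from vertical to the robot's side; origin: centre of its underside; flat rim at z = 55. Two 7 mm steel pins on the rim at (+26,+38), (-26,-38) end in a cone at z = 71. A seated cover's underside centre is at (0, 0, 55), axes along the housing's
- blank: blank cover, loose on the housing's pins at the start: grey plate 76 x 100 x 6 mm (x, y, z), a solid grip rib on its middle 50 mm long (x), 14 wide (y), its top at z = 38; 10 mm through holes at (+26,+38) and (-26,-38); origin: centre of the underside, z out of the top face; about 120 g
- gland_cover: gland cover, lying rib up on the table beside the stand: grey plate 76 x 100 x 6 mm (x, y, z), a solid grip rib on its middle 50 mm long (x), 14 wide (y), its top at z = 38; 10 mm through holes at (+26,+38) and (-26,-38); origin: centre of the underside, z out of the top face; two round sockets, 19 mm diameter, 16 tall, on its top at (+26,-38), (-26,+38); about 130 g
- shelf: low wooden shelf, 280 x 120 mm (its x, y), top at z = 30 mm, on either side of the stand; origin at the centre of its underside on the table. Three places in a row along its x, 90 mm apart at x = -90, 0 and +90 mm
- free_place: flat black rubber pad 76 x 100 mm, flush on the shelf (it adds no height), marking the one free place of the three; origin at its centre on the shelf top, axes along the shelf's. A blank laid there has its x, y along the pad's (either way round)
- row_blank_a: blank already lying in the row on the shelf, same shape as the blank cover; origin at the centre of its underside
- row_blank_b: the other blank already lying in the row on the shelf, same shape; origin at the centre of its underside
- screwdriver: bystander: screwdriver 180 mm long, lying crosswise beyond the stand; origin under its middle, length along its x
- tape_roll: bystander: clear tape roll, 90 mm outside diameter, 48 mm tall, lying flat beyond the stand; origin at the centre of its underside
- socket: bystander: steel socket, 28 mm diameter, 36 mm tall, standing beyond the stand; origin at the centre of its underside

How it is judged:
At the end, for the whole second after the job is handed in: Blank flat on the shelf: within 10 mm of the pad's centre along each axis, 0.15 rad of square, 3 mm of the shelf top. Gland cover on both pins: within 4 mm of centre along each axis, 0.12 rad of square, 2.5 mm of the rim, 0.06 rad of flush. Both released and at rest (x of blank in the frame of free_place between -0.01 and 0.01 m and y of blank in the frame of free_place between -0.01 and 0.01 m and z of blank in the frame of free_place between -0.003 and 0.003 m and angle between blank's own z axis and vertical below 0.06 rad and angle between the y axis of blank and the y axis of free_place, either way round below 0.15 rad and x of gland_cover in the frame of housing between -0.004 and 0.004 m and y of gland_cover in the frame of housing between -0.004 and 0.004 m and z of gland_cover in the frame of housing between 0.0525 and 0.0575 m and angle between the z axis of gland_cover and the z axis of housing, either way round below 0.06 rad and angle between the y axis of gland_cover and the y axis of housing, either way round below 0.12 rad and linear speed of each of blank, gland_cover below 0.02 m/s and contact force between the fingers and blank below 0.1 N and contact force between the fingers and gland_cover below 0.1 N); the robot touches nothing.
It fails at once if a blank already in the row is moved by more than 15 mm (distance of any of row_blank_a, row_blank_b from where it was at the start of the episode above 0.015 m).
It fails at once if the screwdriver, tape roll or socket is moved by more than 20 mm (distance of any of screwdriver, tape_roll, socket from where it was at the start of the episode above 0.02 m).
It fails at once if a cover is dropped or slammed on the shelf or the housing (over 60 N) (contact force between blank and shelf above 60 N or contact force between gland_cover and housing above 60 N).
It also fails if it takes over 66 s, if anything falls off the work surface, if the arm or the gripper's body presses on something with over 40 N, if the wrist force passes 120 N, or if a joint passes its speed limit or range.

## Working session

There is one attempt and no reset: what is moved stays moved. The work goes in short steps, Python scripts to look and compute and a shell command to move; the robot and the scene stay as the last step left them, time stands still between calls to the robot, and variables do not carry over. Pictures are saved under pics/ and viewed, at most 10 in all, crops included, and the job is handed in when it is done.

```bash
ls; mkdir -p pics
python3 - <<'E'
from plant import r,cams
import cv2,numpy as np
np.set_printoptions(precision=4,suppress=True)
for n in("scene","top"):
    cv2.imwrite(f"pics/{n}0.png",cams.read_camera(n)); c=cams.get_calibration(n); print(n,c)
print(r.get_obs())
E
```

```text
pics
scene {'camera_matrix': array([[438.8199,   0.    , 321.5335],
       [  0.    , 438.8199, 188.7476],
       [  0.    ,   0.    ,   1.    ]]), 'R': array([[ 0.1043,  0.9944,  0.0171],
       [ 0.6868, -0.0596, -0.7244],
       [-0.7193,  0.0872, -0.6892]]), 't': array([-0.0614, -0.3232,  1.4485])}
top {'camera_matrix': array([[444.7888,   0.    , 318.4584],
       [  0.    , 444.7888, 205.4758],
       [  0.    ,   0.    ,   1.    ]]), 'R': array([[ 0.0256, -0.9993,  0.0279],
       [-0.9931, -0.0286, -0.1134],
       [ 0.1141, -0.0248, -0.9932]]), 't': array([-0.0258,  0.5749,  1.0598])}
{'time': 0.1, 'q': array([-1.3383,  0.3794,  1.7347,  0.    ,  1.0285, -0.0333]), 'joint_velocities': array([ 0.0002, -0.0011,  0.0006,  0.0008,  0.0001,  0.0001]), 'effort': array([  0.0007, -76.5038, -43.5293,   0.0653,   0.0398,   0.    ]), 'tcp_pos': array([ 0.1838, -0.6751,  0.2244]), 'eef_rot': array([ 0.9912,  0.1325, -0.    , -0.0005]), 'force': array([-0.2432,  0.5919, -0.0852]), 'ft_torque': array([ 0.003 , -0.021 ,  0.0011]), 'grip_force': 0.0, 'grip_width': 0.09104797598861088}
```

View pics/scene0.png

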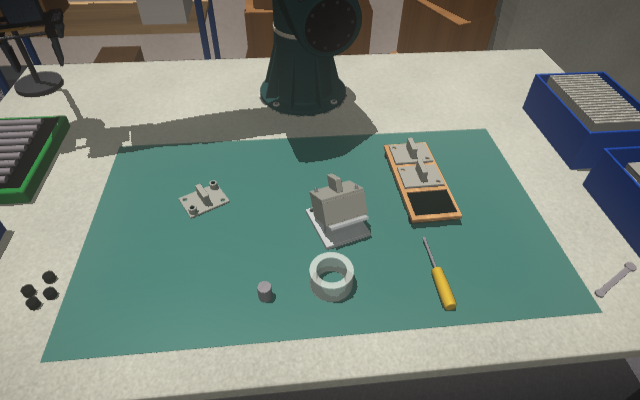

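View pics/top0.png

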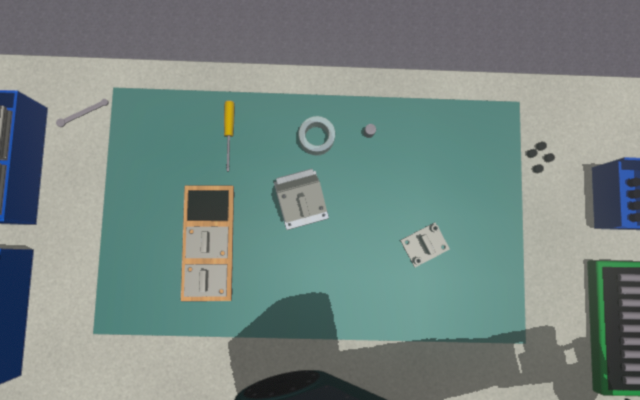

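The top view shows the shelf on the left (about 207,243) with its black pad at the far end (208,205). The housing with the blank is at about (301,200), the gland cover at (425,244), the tape at (317,134), the socket at (370,130) and the screwdriver at (228,130). The housing slopes along its x axis, towards the robot. I'll zoom in on the covers next.

```bash
cat > h.py <<'E'
import cv2,numpy as np
from plant import r,cams
np.set_printoptions(precision=4,suppress=True)
def cal(n):
    c=cams.get_calibration(n); return c["camera_matrix"],c["R"],c["t"]
def ray(n,uv):
    K,R,t=cal(n); return -R.T@t, R.T@np.linalg.inv(K)@np.array([uv[0],uv[1],1.])
def onz(n,uv,z):
    o,d=ray(n,uv); return o+d*(z-o[2])/d[2]
def proj(n,X):
    K,R,t=cal(n); p=(K@(R@np.atleast_2d(X).T+t[:,None])).T; return p[:,:2]/p[:,2:]
def tri(uvs): # {cam:uv}
    A=np.zeros((3,3));b=np.zeros(3)
    for n,uv in uvs.items():
        o,d=ray(n,uv); d/=np.linalg.norm(d); P=np.eye(3)-np.outer(d,d); A+=P; b+=P@o
    X=np.linalg.solve(A,b); return X,[np.linalg.norm(proj(n,X)[0]-uv) for n,uv in uvs.items()]
def crop(im,x,y,w,h,s): return cv2.resize(im[y:y+h,x:x+w],None,fx=s,fy=s,interpolation=cv2.INTER_CUBIC)
E
python3 - <<'E'
from h import *
a=cv2.imread("pics/top0.png");b=cv2.imread("pics/scene0.png")
o=np.vstack([np.hstack([crop(a,265,160,75,75,5),crop(a,392,212,75,75,5)]),np.hstack([crop(b,300,165,75,75,5),crop(b,170,165,75,75,5)])])
cv2.imwrite("pics/z.png",cv2.resize(o,(600,600)))   # 4x
hsv=cv2.cvtColor(a,cv2.COLOR_BGR2HSV)
roi=np.zeros(a.shape[:2],np.uint8); roi[180:226,178:240]=255
m=((a.max(2)<60)&(roi>0)).astype(np.uint8)
c=max(cv2.findContours(m,0,1)[0],key=cv2.contourArea).reshape(-1,2)
P=np.array([onz("top",p,.03)[:2] for p in c]);print("pad",cv2.minAreaRect((P*1000).astype(np.float32)))
roi[:]=0;roi[170:310,170:245]=255
m=((((hsv[...,0]<25)&(hsv[...,1]>100))|(a.max(2)<60))&(roi>0)).astype(np.uint8)
c=max(cv2.findContours(m,0,1)[0],key=cv2.contourArea).reshape(-1,2)
P=np.array([onz("top",p,.03)[:2] for p in c]);print("shelf",cv2.minAreaRect((P*1000).astype(np.float32)))
roi[:]=0;roi[215:275,395:455]=255
m=((hsv[...,1]<60)&(roi>0)).astype(np.uint8)
c=max(cv2.findContours(m,0,1)[0],key=cv2.contourArea).reshape(-1,2)
P=np.array([onz("top",p,.006)[:2] for p in c]);print("gland",cv2.minAreaRect((P*1000).astype(np.float32)))
E
```

```text
pad ((569.2352905273438, 262.0355224609375), (69.00013732910156, 92.75222778320312), 1.6024980545043945)
shelf ((478.5107421875, 257.26776123046875), (275.82177734375, 117.7398452758789), 1.5372177362442017)
gland ((488.1403503417969, -279.9356384277344), (80.0171890258789, 104.56867218017578), 28.57430076599121)
```

View pics/z.png

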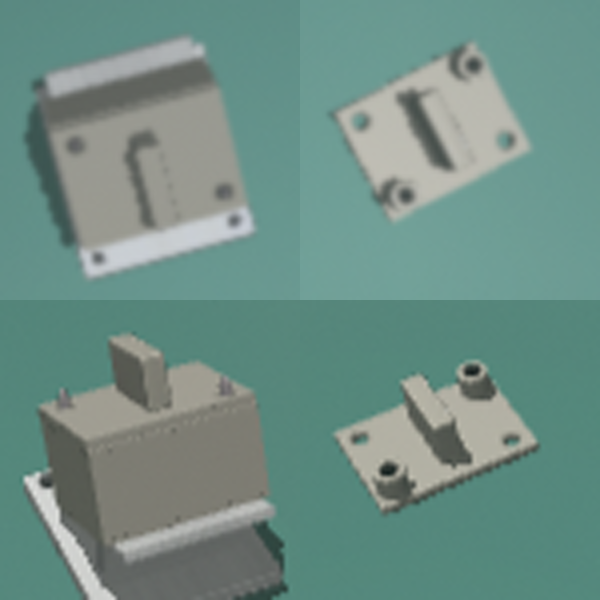

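The zoomed view shows the housing with its +x side uphill, away from the robot. The pin tips are at crop positions (75,145) and (224,191) in top, and (225,383) and (64,397) in scene. The gland cover's corners and holes are clear too. I'll fit poses to these points from both views.

```bash
cat > fit.py <<'E'
from h import *
from scipy.optimize import least_squares
from scipy.spatial.transform import Rotation as Ro
T={0:(265,160),1:(392,212)}; S={0:(300,165),1:(170,165)}
def t(x,y,k): return "top",((x-300*k+.5)/4-.5+T[k][0],(y+.5)/4-.5+T[k][1])
def s(x,y,k): return "scene",((x-300*k+.5)/4-.5+S[k][0],(y-300+.5)/4-.5+S[k][1])
def fit(obs,p0,tilt,zf=None):
    L=np.array([o[0] for o in obs])/1000
    def tf(p): 
        R=Ro.from_euler("ZY",[p[2],-tilt]).as_matrix(); return L@R.T+[p[0],p[1],p[3] if zf is None else zf]
    def f(p):
        X=tf(p); return np.concatenate([proj(o[1],x)[0]-o[2] for o,x in zip(obs,X)])
    q=least_squares(f,p0,loss="soft_l1"); print(q.x,np.degrees(q.x[2])); print(f(q.x).reshape(-1,2).round(1).tolist()); return q.x
if __name__=="__main__":
    a=np.radians(27)
    H=[((26,38,71),*t(75,144,0)),((-26,-38,71),*t(224,190,0)),((26,38,71),*s(225,377,0)),((-26,-38,71),*s(63,389,0)),
     ((38,-50,61),*t(218,85,0)),((38,50,61),*t(48,128,0)),((-38,-50,61),*t(245,205,0)),((-38,50,61),*t(82,248,0)),
     ((38,-50,61),*s(92,441,0)),((38,50,61),*s(255,393,0)),((-38,-50,61),*s(40,408,0)),((-38,50,61),*s(205,362,0))]
    print("housing");h=fit(H,[.55,0,.2,.05],a)
    R=Ro.from_euler("ZY",[h[2],-a]).as_matrix()
    print("R",R,"grip h=32:",R@[0,0,.055+.032]+[h[0],h[1],h[3]])
    G=[((38,50,6),*t(331,113,1)),((38,-50,6),*t(475,42,1)),((-38,-50,6),*t(532,150,1)),((-38,50,6),*t(395,221,1)),
     ((26,38,6),*t(360,121,1)),((-26,-38,6),*t(507,140,1)),((26,-38,22),*t(472,65,1)),((-26,38,22),*t(405,196,1)),
     ((-38,-50,6),*s(334,434,1)),((38,-50,6),*s(388,512,1)),((38,50,6),*s(538,445,1)),
     ((-26,-38,6),*s(360,438,1)),((26,38,6),*s(512,439,1)),((26,-38,22),*s(390,470,1)),((-26,38,22),*s(472,371,1))]
    print("gland");g=fit(G,[.49,-.28,.5],0,0)
E
python3 fit.py
```

```text
housing
[0.6041 0.0393 0.29   0.0417] 16.61380637852096
[[-0.5, 0.6], [-0.4, 1.3], [-0.2, -0.1], [-0.2, 0.0], [-0.6, -0.6], [-0.4, -0.2], [-0.2, -0.6], [-0.7, -0.4], [-1.7, 0.2], [0.2, 0.2], [-0.5, -0.5], [-1.6, 0.0]]
R [[ 0.8538 -0.2859 -0.435 ]
 [ 0.2548  0.9583 -0.1298]
 [ 0.454   0.      0.891 ]] grip h=32: [0.5662 0.028  0.1193]
gland
[ 0.4886 -0.2792  0.5025] 28.792375594928934
[[0.4, -0.1], [-1.0, -0.5], [-0.7, -0.7], [-1.1, 0.1], [-0.4, -0.0], [-0.9, -0.2], [-0.3, -0.3], [-0.1, -0.2], [-0.5, -0.4], [-1.7, -0.8], [-0.2, -0.9], [-0.4, -0.4], [-0.4, -0.4], [-0.6, -0.2], [-0.4, -0.2]]
```

```bash
cat > sh.py <<'E'
import sys
from h import *
from scipy.spatial.transform import Rotation as Ro
def shift(p,yawdeg):
    o=r.get_obs(); R=Ro.from_quat(o["eef_rot"]).as_matrix(); d=R.T@(np.array(p)-o["tcp_pos"])*1000
    cur=np.arctan2(R[1,0],R[0,0]); turn=-((np.radians(yawdeg)-cur+np.pi/2)%np.pi-np.pi/2)
    print("shift",d.round(1),"turn",round(turn,3),"tool z",R[:,2],"t",round(o["time"],2),"F",o["force"],"w",o["grip_width"],"gf",o["grip_force"],"q6",o["q"][5])
if __name__=="__main__":
    a=list(map(float,sys.argv[1:])); shift(a[:3],a[3])
E
python3 sh.py .566 .028 .22 16.6
A="553,-578,5,-0.024,0.35"
python3 -m inch '[553,-578,5,-0.024,0.35,553,-578,5,-0.024,0.35,553,-578,5,-0.024,0.35,553,-578,5,-0.024,0.35,553,-578,5,-0.024,0.35,553,-578,5,-0.024,0.35,553,-578,5,-0.024,0.35,553,-578,5,-0.024,0.35,553,-578,5,-0.024,0.35,553,-578,5,-0.024,0.35,553,-578,5,-0.024,0.35,553,-578,5,-0.024,0.35]' 20
python3 sh.py .566 .028 .18 16.6
```

```text
shift [ 553.5 -578.     4.9] turn -0.024 tool z [-0.0002  0.0009 -1.    ] t 0.1 F [-0.2432  0.5919 -0.0852] w 0.09104797598861088 gf 0.0 q6 -0.0333043376785845
time: 1.1
tcp_pos: [0.4228, -0.2341, 0.2218]
eef_rot: [0.99, 0.144, 0.0, 0.0]
force: [0.1, -1.2, -0.4]
grip_width: 0.0321
grip_force: 0.0
shift [ 212.  -210.3   41.8] turn -0.0 tool z [ 0. -0. -1.] t 1.1 F [ 0.051  -1.2117 -0.3783] w 0.03214816315738503 gf 0.0 q6 0.7274564430169131
```

```bash
python3 -m inch '[210,-208,42,0,0.35,210,-208,42,0,0.35,210,-208,42,0,0.35,210,-208,42,0,0.35,210,-208,42,0,0.35,210,-208,42,0,0.35,210,-208,42,0,0.35,210,-208,42,0,0.35,210,-208,42,0,0.35,210,-208,42,0,0.35]' >/dev/null
python3 sh.py .566 .028 .111 16.6
python3 - <<'E'
from h import *
a=cams.read_camera("top");b=cams.read_camera("scene")
cv2.imwrite("pics/ap.png",np.hstack([crop(a,250,150,100,100,4),crop(b,290,110,100,100,4)]))
E
```

```text
shift [ 3.5 -3.9 68.4] turn 0.001 tool z [-0.001  -0.0002 -1.    ] t 1.93 F [ 0.4326 -1.0335 -0.9749] w 0.03182491296207286 gf 0.0 q6 1.2800455407203757
```

View pics/ap.png

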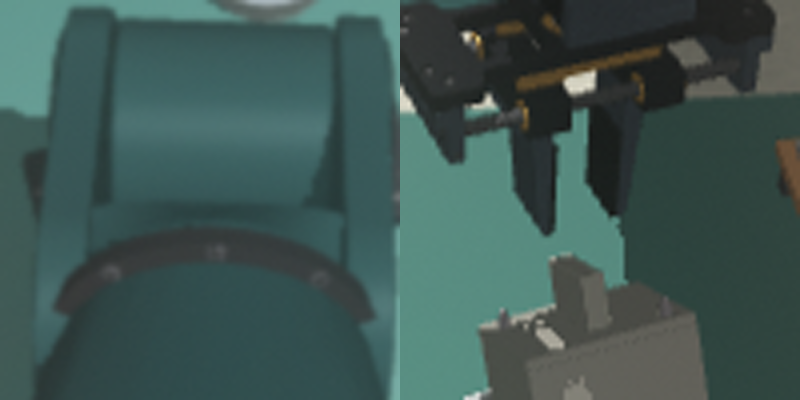

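The scene view shows the open fingers straddling the rib line, well centred above the blank. Next I go down and grip.

```bash
python3 -m inch '[3,-3,20,0,0.35,3,-3,40,0,0.35,3,-3,55,0,0.35,3,-3,62,0,0.35,3,-3,68,0,0.35,3,-3,68,0,0.35,3,-3,68,0,0.35]' 
python3 sh.py .566 .028 .111 16.6
python3 -m inch '[0,0,0,0,0,0,0,0,0,0,0,0,0,0,0,0,0,0,0,0,0,0,0,0,0]' 20
python3 sh.py .566 .028 .111 16.6
```

```text
time: 2.62
tcp_pos: [0.5665, 0.0266, 0.1124]
eef_rot: [0.99, 0.144, 0.0, 0.0]
force: [0.9, 0.0, -0.1]
grip_width: 0.0317
grip_force: 0.0
shift [-0.1 -1.5  1.4] turn -0.001 tool z [ 0.0005  0.     -1.    ] t 2.62 F [ 0.8932  0.0375 -0.1367] w 0.03174714164381877 gf 0.0 q6 1.2874099852094956
time: 3.03
tcp_pos: [0.5666, 0.0277, 0.1125]
eef_rot: [0.99, 0.144, 0.0, -0.0]
force: [-1.5, 7.6, 5.3]
grip_width: 0.014
grip_force: 20.0
shift [-0.5 -0.5  1.5] turn 0.0 tool z [ 0.0008  0.0009 -1.    ] t 3.03 F [-1.485   7.616   5.2868] w 0.013971316550976838 gf 20.00658005475998 q6 1.2872445005599151
```

```bash
python3 -m inch '[-2.3,-0.7,-4.5,0,0,-4.6,-0.7,-9,0,0,-7,-0.7,-13.5,0,0,-9.1,-0.7,-18,0,0,-11.5,-0.7,-22.5,0,0,-13.8,-0.7,-27,0,0,-18,-0.7,-36,0,0,-25,-0.7,-50,0,0,-30,-0.7,-70,0,0,-30,-0.7,-70,0,0]' 20
python3 sh.py .569 .261 .18 1.55
python3 - <<'E'
from h import *
b=cams.read_camera("scene")
cv2.imwrite("pics/lift.png",crop(b,260,100,160,120,4))
E
```

```text
time: 3.87
tcp_pos: [0.538, 0.0188, 0.1852]
eef_rot: [0.99, 0.144, 0.002, 0.0]
force: [1.4, -0.6, 0.2]
grip_width: 0.014
grip_force: 20.0
shift [  98.9 -223.2    5.3] turn 0.263 tool z [ 0.0036 -0.0001 -1.    ] t 3.87 F [ 1.4129 -0.5526  0.1992] w 0.014010408146825132 gf 19.997384548187256 q6 1.2729303271430616
```

View pics/lift.png

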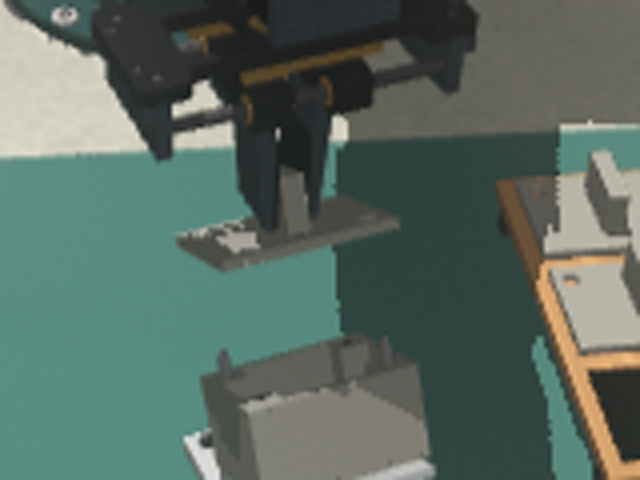

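The blank is clear of the pins and held firmly in the grip. The housing is open with both pins visible. I'll move on to the pad.

```bash
python3 -m inch '[20,-40,0,0.06,0,40,-80,4,0.14,0,60,-120,5,0.2,0,80,-160,5,0.26,0,92,-200,5,0.263,0,99,-223,5,0.263,0,99,-223,5,0.263,0,99,-223,5,0.263,0,99,-223,5,0.263,0,99,-223,5,0.263,0,99,-223,5,0.263,0]' 20 >/dev/null
python3 sh.py .569 .261 .08 1.55
python3 - <<'E'
from h import *
b=cams.read_camera("scene")
cv2.imwrite("pics/overpad.png",crop(b,370,100,160,120,4))
E
```

```text
shift [ 0.5 -1.1 96.7] turn -0.002 tool z [-0.0003 -0.0002 -1.    ] t 4.83 F [ 0.0122 -0.6819 -0.7713] w 0.013897203446065057 gf 19.997475743293762 q6 1.9369407013963986
```

View pics/overpad.png

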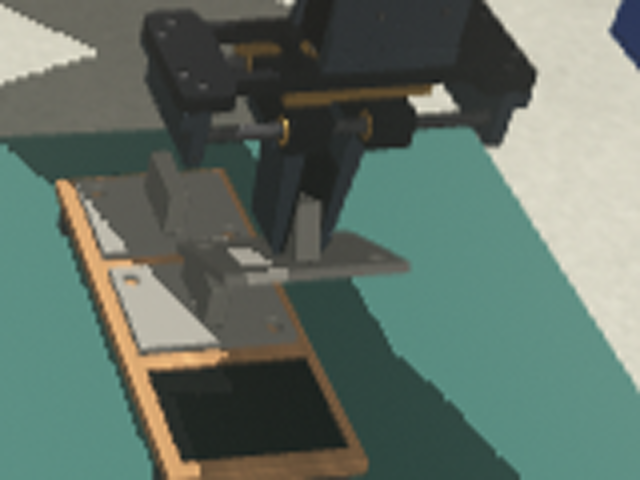

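The blank hangs tilted towards the robot above the pad, at about crop (300,265). I'll lower it until the near edge touches, then press it flat with a lighter grip.

```bash
python3 -m inch '[0,-1,25,-0.002,0,0,-1,50,-0.002,0,0,-1,70,-0.002,0,0,-1,85,-0.002,0,0,-1,94,-0.002,0,0,-1,98,-0.002,0,0,-1,98,-0.002,0]' 20
python3 -m inch '[0,0,2,0,0,0,0,4,0,0,0,0,6,0,0,0,0,8,0,0,0,0,10,0,0,0,0,12,0,0,0,0,12,0,0]' 10
python3 sh.py .569 .261 .0555 1.55
```

```text
time: 5.47
tcp_pos: [0.5685, 0.2619, 0.0785]
eef_rot: [1.0, 0.014, -0.0, 0.0]
force: [0.2, -0.1, -0.0]
grip_width: 0.0138
grip_force: 20.0
time: 6.05
tcp_pos: [0.5696, 0.2623, 0.0674]
eef_rot: [1.0, 0.015, 0.001, -0.0]
force: [2.0, -0.9, 2.9]
grip_width: 0.0139
grip_force: 10.0
shift [-0.6  1.3 11.9] turn 0.002 tool z [ 0.0021  0.0005 -1.    ] t 6.05 F [ 2.0436 -0.8659  2.9362] w 0.013893214321508746 gf 10.000525116920471 q6 1.936730321125084
```

Contact is starting at about 3 N. I keep going down slowly.

```bash
python3 -m inch '[0,0.7,1,0,0,0,1,2,0,0,0,1,3,0,0,0,1,4,0,0,0,1,5,0,0,0,1,6,0,0,0,1,6,0,0]' 6
python3 -m inch '[0,0,1,0,0,0,0,2,0,0,0,0,3,0,0,0,0,4,0,0,0,0,4,0,0,0,0,4,0,0]' 6
python3 sh.py .569 .261 .0555 1.55
python3 - <<'E'
from h import *
b=cams.read_camera("scene")
cv2.imwrite("pics/press.png",crop(b,370,120,120,110,5))
E
```

```text
time: 6.63
tcp_pos: [0.5693, 0.2614, 0.0612]
eef_rot: [1.0, 0.014, 0.001, -0.0]
force: [2.2, 0.0, 4.9]
grip_width: 0.0138
grip_force: 6.0
time: 7.13
tcp_pos: [0.5681, 0.261, 0.0565]
eef_rot: [1.0, 0.014, -0.0, 0.0]
force: [1.1, 0.3, 1.8]
grip_width: 0.0138
grip_force: 6.0
shift [0.9 0.  1. ] turn 0.002 tool z [-0.0008 -0.0003 -1.    ] t 7.13 F [1.0976 0.2915 1.844 ] w 0.013786534511635081 gf 6.000156551599503 q6 1.935328471740588
```

View pics/press.png

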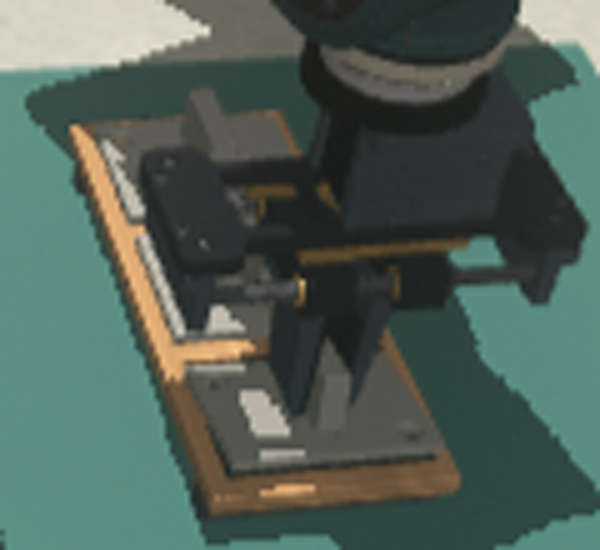

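The blank covers the pad and lies almost flat. A last small press, then I release.

```bash
python3 -m inch '[0,0,1,0,0,0,0,2,0,0,0,0,2.5,0,0,0,0,2.5,0,0]' 6
python3 -m inch '[0,0,2,0,0.3,0,0,2,0,0.3,0,0,2,0,0.3,0,0,-3,0,0.3,0,0,-12,0,0.3,0,0,-40,0,0.3,0,0,-80,0,0.3,0,0,-110,0,0.3,0,0,-110,0,0.3]' 6
python3 -m inch '[-40,0,-5,0,0.3,-80,0,-10,0,0.3,-120,10,-10,0,0.3,-120,50,-10,0,0.3,-120,90,-10,0,0.3,-120,130,-10,0,0.3,-120,170,-10,0,0.3,-120,170,-10,0,0.3,-120,170,-10,0,0.3]' >/dev/null
python3 sh.py .4886 -.2792 .15 28.8
python3 - <<'E'
from h import *
b=cams.read_camera("scene")
c=cams.read_camera("top")
cv2.imwrite("pics/placed.png",np.hstack([crop(b,370,120,100,110,4),crop(c,170,170,80,110,4)]))
E
```

```text
time: 7.52
tcp_pos: [0.5685, 0.2611, 0.0542]
eef_rot: [1.0, 0.014, -0.0, 0.0]
force: [1.1, 0.3, 1.4]
grip_width: 0.014
grip_force: 6.0
time: 8.27
tcp_pos: [0.5715, 0.2624, 0.1716]
eef_rot: [1.0, 0.014, 0.004, -0.002]
force: [0.2, 0.4, 1.1]
grip_width: 0.0275
grip_force: 0.0
shift [ 25.8 366.2  24.9] turn -0.477 tool z [ 0.0007  0.0001 -1.    ] t 9.02 F [ 0.2548  1.05   -0.0759] w 0.0271363655545741 gf 0.0 q6 1.682776144831238
```

View pics/placed.png

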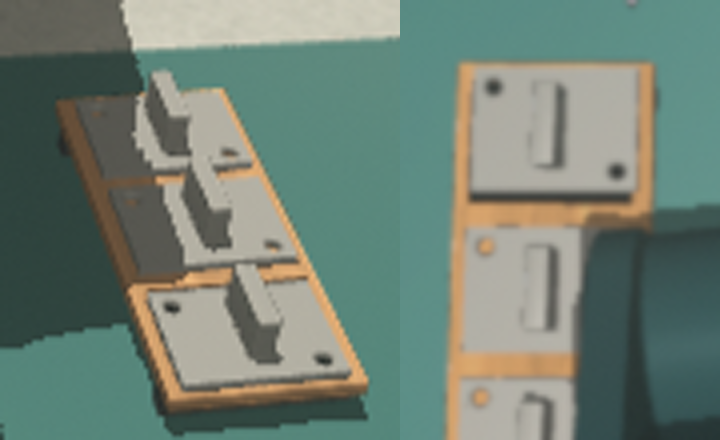

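The blank lies flat on the pad, with a narrow black strip showing on the robot side at crop (550,197). I'll measure the offset.

Run:
```python
from h import *
f=lambda x,y:((x-400+.5)/4-.5+170,(y+.5)/4-.5+170)
P=np.array([onz("top",f(*p),.036) for p in[(471,67),(640,65),(640,191),(469,191)]]);print(P,P.mean(0))
H=np.array([onz("top",f(*p),.036) for p in[(493,87),(617,171)]]);print(H,H.mean(0), "pad strip bottom",onz("top",f(550,201),.03))
s=np.array([onz("top",f(*p),.03) for p in[(460,63),(654,64)]]);print("shelf far corners",s)
g=lambda x,y:((x+.5)/4-.5+370,(y+.5)/4-.5+120)
Q=np.array([onz("scene",g(*p),.036) for p in[(171,307),(324,358)]]);print(Q.mean(0))
```

```text
[[0.6128 0.3113 0.036 ]
 [0.6171 0.2087 0.036 ]
 [0.5398 0.205  0.036 ]
 [0.5369 0.308  0.036 ]] [0.5766 0.2583 0.036 ]
[[0.6009 0.2972 0.036 ]
 [0.5516 0.2195 0.036 ]] [0.5762 0.2584 0.036 ] pad strip bottom [0.5326 0.2603 0.03  ]
shelf far corners [[0.616  0.3198 0.03  ]
 [0.6189 0.2013 0.03  ]]
[0.5786 0.2595 0.036 ]
```

The blank is about 8 mm too far out in x, which is close to the limit. I'll regrip it and drag it 8 mm towards the robot.

```bash
python3 sh.py .573 .260 .13 1.55
python3 -m inch '[30,-40,0,0,0.3,60,-80,0,0,0.3,90,-120,0,0,0.3,120,-160,0,0,0.3,123,-170,30,0,0.3,123,-170,50,0,0.3,123,-170,50,0,0.3,123,-170,50,0,0.3,123,-170,50,0,0.3]' 6 
python3 sh.py .573 .260 .057 1.55
```

```text
shift [ 124.2 -168.5   44.8] turn 0.001 tool z [ 0.0006  0.0002 -1.    ] t 9.12 F [-0.1361  0.3557  0.2776] w 0.027413519006936428 gf 0.0 q6 1.6835207583536402
time: 9.87
tcp_pos: [0.571, 0.2616, 0.125]
eef_rot: [1.0, 0.015, -0.0, 0.0]
force: [-0.5, -1.1, 1.0]
grip_width: 0.0272
grip_force: 0.0
shift [ 2.   1.7 68. ] turn 0.003 tool z [-0.0002 -0.0001 -1.    ] t 9.87 F [-0.5445 -1.0555  1.0174] w 0.02724106512793201 gf 0.0 q6 1.9335451608686494
```

```bash
python3 -m inch '[2,2,25,0,0.3,2,2,45,0,0.3,2,2,60,0,0.3,2,2,68,0,0.3,2,2,68,0,0.3,2,2,68,0,0,2,2,68,0,0,2,2,68,0,0,2,2,68,0,0]' 8
python3 -m inch '[-1.5,0,0,0,0,-3,-0.5,0,0,0,-4.5,-0.5,0,0,0,-6,-1,0,0,0,-7.5,-1,0,0,0,-8,-1,0,0,0,-8,-1,0,0,0]' 8
python3 -m inch '[0,0,0,0,0.3,0,0,0,0,0.3,0,0,0,0,0.3,0,0,-15,0,0.3,0,0,-50,0,0.3,0,0,-90,0,0.3,0,0,-110,0,0.3,-40,0,-115,0,0.3,-80,20,-120,0,0.3,-110,60,-120,0,0.3,-110,100,-120,0,0.3,-110,140,-120,0,0.3]'
python3 sh.py .4886 -.2792 .15 28.8
python3 - <<'E'
from h import *
cams.read_camera("top")
c=cams.read_camera("top");b=cams.read_camera("scene")
cv2.imwrite("pics/placed2.png",np.hstack([crop(b,370,120,100,110,4),crop(c,170,170,80,110,4)]))
E
```

```text
time: 10.62
tcp_pos: [0.5743, 0.2595, 0.0576]
eef_rot: [1.0, 0.014, 0.001, -0.0]
force: [-1.7, -0.7, 7.7]
grip_width: 0.014
grip_force: 8.0
time: 11.2
tcp_pos: [0.5666, 0.2605, 0.0575]
eef_rot: [1.0, 0.014, 0.001, -0.0]
force: [2.5, 0.2, 6.6]
grip_width: 0.0142
grip_force: 8.0
time: 12.2
tcp_pos: [0.4574, 0.1221, 0.1772]
eef_rot: [1.0, 0.016, 0.0, -0.0]
force: [1.4, -0.4, -0.2]
grip_width: 0.0275
grip_force: 0.0
shift [ 18.6 402.1  27.2] turn -0.471 tool z [ 0.0003  0.0001 -1.    ] t 12.2 F [ 1.4371 -0.3943 -0.2121] w 0.02748161095035521 gf 0.0 q6 1.7509099961534471
```

View pics/placed2.png

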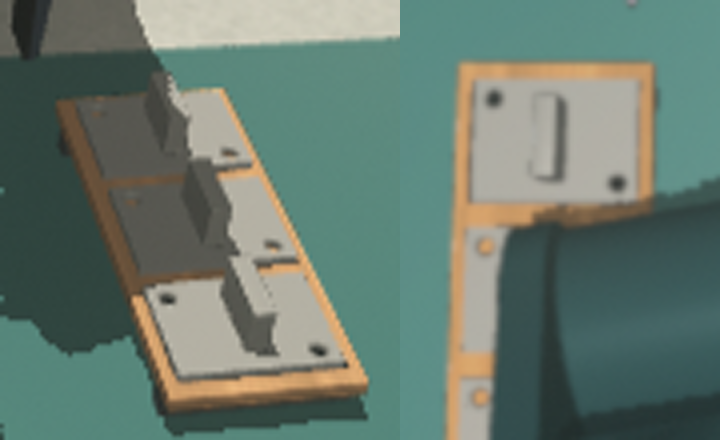

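The blank is now squarely on the pad, with even wooden margins. Next is the gland cover: pick it up flat, then tilt it about 27° by leaning it over the shelf's side edge towards the stand.

```bash
python3 -m inch '[18,40,10,-0.1,0.3,18,80,20,-0.2,0.3,18,120,27,-0.3,0.3,18,160,27,-0.4,0.3,18,200,27,-0.47,0.3,18,240,27,-0.47,0.3,18,280,27,-0.47,0.3,18,320,27,-0.47,0.3,18,360,27,-0.47,0.3,18,390,27,-0.47,0.3,18,402,27,-0.47,0.3,18,402,27,-0.47,0.3]' 15 >/dev/null
python3 -m inch '[0,0,0,0,0.3,0,0,0,0,0.3]' >/dev/null
python3 sh.py .4886 -.2792 .025 28.8
```

```text
shift [ -1.7   1.7 124.3] turn -0.003 tool z [-0.0005  0.0005 -1.    ] t 13.52 F [ 0.2368  0.3178 -0.3919] w 0.02732718873632609 gf 0.0 q6 0.5142886235727854
```

```bash
python3 -m inch '[-2,2,30,-0.003,0.3,-2,2,60,-0.003,0.3,-2,2,90,-0.003,0.3,-2,2,110,-0.003,0.3,-2,2,119,-0.003,0.3,-2,2,124,-0.003,0.3,-2,2,124,-0.003,0.3,-2,2,124,-0.003,0.3]' 15
python3 sh.py .4886 -.2792 .025 28.8
python3 -m inch '[0,0,0,0,0,0,0,0,0,0,0,0,0,0,0,0,0,0,0,0]' 20
python3 sh.py .45 .15 .12 91.55
```

```text
time: 14.18
tcp_pos: [0.489, -0.281, 0.0263]
eef_rot: [0.969, 0.249, 0.0, 0.0]
force: [0.0, -0.3, 0.4]
grip_width: 0.0271
grip_force: 0.0
shift [ 0.5 -1.8  1.3] turn -0.0 tool z [ 0.0009 -0.0005 -1.    ] t 14.18 F [ 0.0321 -0.2842  0.3823] w 0.0271374422330846 gf 0.0 q6 0.5054557462807601
time: 14.52
tcp_pos: [0.4888, -0.2814, 0.0263]
eef_rot: [0.969, 0.248, 0.0, 0.0]
force: [-1.5, 4.0, 9.9]
grip_width: 0.0137
grip_force: 20.0
shift [ 173.5 -396.8  -93.9] turn -1.096 tool z [ 0.001  -0.0004 -1.    ] t 14.52 F [-1.488   4.0425  9.8525] w 0.013660226966436331 gf 20.002625584602356 q6 0.5052952289607663
```

```bash
python3 -m inch '[0,0,-20,0,0,0,0,-60,0,0,0,0,-100,0,0,0,0,-140,0,0,15,-35,-140,-0.1,0,30,-70,-140,-0.2,0,46,-105,-140,-0.3,0,62,-140,-140,-0.4,0,78,-175,-140,-0.5,0,94,-210,-140,-0.6,0,110,-245,-140,-0.7,0,126,-280,-140,-0.8,0]' 20 >/dev/null
python3 sh.py .45 .15 .15 91.55
```

```text
shift [115.6 -45.4  15.8] turn -0.292 tool z [ 0.001  0.    -1.   ] t 15.52 F [ 0.0749 -0.5948 -1.3546] w 0.01399172601322896 gf 19.998875856399536 q6 0.271559610703413
```

```bash
python3 -c "
import numpy as np
c,h=29,34.3
for d in (0,4,8,12,16,20,24,27,28):
    t=np.radians(d); x=-c*np.cos(t)-h*np.sin(t); z=-c*np.sin(t)+h*np.cos(t); print(d, round(x+c,1), round(h-z,1))
"
```

```text
0 0.0 0.0
4 -2.3 2.1
8 -4.5 4.4
12 -6.5 6.8
16 -8.3 9.3
20 -10.0 12.0
24 -11.4 14.8
27 -12.4 16.9
28 -12.7 17.6
```

```bash
python3 -m inch '[38,-15,5,-0.1,0,76,-30,10,-0.2,0,115,-45,15,-0.29,0,115,-45,15,-0.29,0,115,-45,15,-0.29,0,115,-45,15,-0.29,0]' 20 >/dev/null
python3 sh.py .45 .1675 .065 91.55
```

```text
shift [19.8 -0.8 85.5] turn -0.006 tool z [ 0.0002 -0.0001 -1.    ] t 16.02 F [-0.1785  0.4429 -1.1071] w 0.013836625054148444 gf 19.9995356798172 q6 0.2463685373639481
```

```bash
python3 -m inch '[18,-1,30,-0.006,0,18,-1,60,-0.006,0,18,-1,80,-0.006,0,18,-1,84,-0.006,0,18,-1,84,-0.006,0,18,-1,84,-0.006,0]' 20 >/dev/null
python3 sh.py .45 .1675 .0565 91.55
```

```text
shift [ 2.5 -0.6 10.7] turn -0.002 tool z [ 0.0006  0.0001 -1.    ] t 16.52 F [ 0.673   0.0386 -1.4202] w 0.014322011467409551 gf 19.999762773513794 q6 0.27730326024526114
```

```bash
python3 -m inch '[2,0,5,0,0,2,0,8,0,0,2,0,9,0,0,2,0,10,0,0,2,0,10,0,0]' 15 
python3 -m inch '[0,0,1,0,0,-0.6,0,2,0,0,-0.6,0,2,0,0]' 10
python3 sh.py .45 .1675 .0565 91.55
```

```text
time: 16.93
tcp_pos: [0.4499, 0.1678, 0.0564]
eef_rot: [0.697, 0.717, 0.0, 0.0]
force: [-0.3, -0.1, -1.8]
grip_width: 0.0139
grip_force: 15.0
time: 17.18
tcp_pos: [0.4501, 0.1671, 0.0544]
eef_rot: [0.697, 0.717, 0.0, 0.0]
force: [0.1, -2.8, 2.3]
grip_width: 0.0138
grip_force: 10.0
shift [ 0.4 -0.1 -2.1] turn 0.0 tool z [ 0.0004  0.     -1.    ] t 17.18 F [ 0.1096 -2.7933  2.2616] w 0.013815239274316351 gf 10.000176876783371 q6 0.2799838781935691
```

```bash
python3 -m inch '[-1.7,0,0,0,0,-2.8,0,1.2,0,0,-3.9,0,2.4,0,0,-4.9,0,3.6,0,0,-5.9,0,4.8,0,0,-6.8,0,6,0,0,-7.7,0,7.3,0,0,-8.5,0,8.6,0,0,-9.4,0,10,0,0]' 10
python3 -m inch '[-0.7,0,1.4,0,0,-1.4,0,2.8,0,0,-2.4,0,4.9,0,0,-2.6,0,5.4,0,0,-2.6,0,5.4,0,0]' 10
python3 sh.py .45 .1675 .0565 91.55
```

```text
time: 17.93
tcp_pos: [0.4502, 0.1576, 0.0442]
eef_rot: [0.698, 0.717, -0.0, -0.0]
force: [0.5, 1.0, 2.2]
grip_width: 0.0143
grip_force: 10.0
time: 18.35
tcp_pos: [0.4501, 0.155, 0.0387]
eef_rot: [0.698, 0.717, -0.0, -0.0]
force: [0.7, 0.5, -0.8]
grip_width: 0.0138
grip_force: 10.0
shift [ 12.5   0.2 -17.8] turn -0.0 tool z [-0.0003 -0.0002 -1.    ] t 18.35 F [ 0.7411  0.4624 -0.7757] w 0.013806046514951527 gf 10.000068694353104 q6 0.25587287109643253
```

```bash
python3 -m inch '[-1,0,-4,0,0,-2,0,-8,0,0,-5,0,-20,0,0,-8,0,-50,0,0,-10,0,-90,0,0,-10,0,-130,0,0,-10,0,-160,0,0,-10,0,-160,0,0,-10,0,-160,0,0]' 20 
python3 sh.py .548 .0225 .18 16.6
```

```text
time: 19.1
tcp_pos: [0.4512, 0.1453, 0.2006]
eef_rot: [0.697, 0.717, 0.002, 0.001]
force: [-0.5, -0.4, -2.2]
grip_width: 0.0138
grip_force: 20.0
shift [-125.4   93.4   20.9] turn 1.308 tool z [ 0.0036  0.0009 -1.    ] t 19.1 F [-0.4501 -0.3919 -2.2132] w 0.013846540693282276 gf 19.999726116657257 q6 0.23532752684801223
```

```bash
python3 -m inch '[-12,9,0,0.12,0,-24,18,5,0.24,0,-36,27,10,0.36,0,-48,36,20,0.48,0,-60,45,20,0.6,0,-72,54,20,0.72,0,-84,63,20,0.84,0,-96,72,20,0.96,0,-108,80,20,1.08,0,-120,88,20,1.2,0,-125,93,20,1.308,0,-125,93,20,1.308,0]' 20 >/dev/null
python3 -m inch '[0,0,0,0,0,0,0,0,0,0,0,0,0,0,0]' >/dev/null
python3 sh.py .548 .0225 .149 16.6
python3 - <<'E'
from h import *
b=cams.read_camera("scene")
cv2.imwrite("pics/full_pre.png",b)
cv2.imwrite("pics/pre.png",crop(b,285,110,100,75,8))
E
```

```text
shift [ 1.7  1.2 29.3] turn 0.003 tool z [-0.0011  0.     -1.    ] t 20.35 F [-0.0613 -0.0718 -1.6229] w 0.013857184709155817 gf 19.999808371067047 q6 1.277504310368326
```

View pics/pre.png

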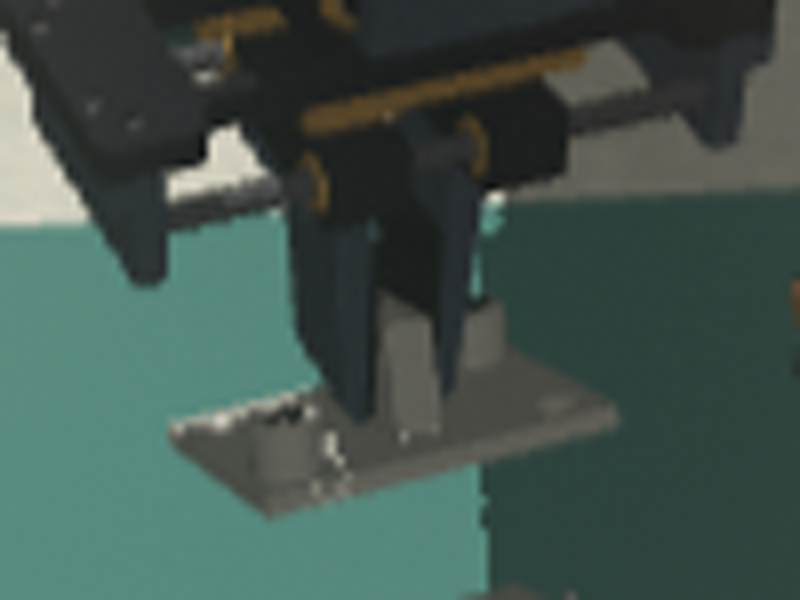

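The picture shows the gland cover tilted in the grip. The top corners of its plate are at about (172,431), (266,506) and (617,411) in the crop, and the gland sockets are at (288,413) and (485,303). I'll fit its tilt and slip from these.

Run:
```python
from h import *
from scipy.optimize import least_squares
from scipy.spatial.transform import Rotation as Ro
o=r.get_obs(); tcp=o["tcp_pos"]; yaw=np.radians(16.6)
obs=[((-38,-50,6),(171,430)),((38,-50,6),(266,505)),((38,-50,0),(269,521)),((38,50,6),(617,411)),((38,50,0),(614,428)),
 ((26,38,6),(557,402)),((26,-38,22),(288,415)),((25,-7,6),(392,426)),((25,7,6),(438,433)),((-26,38,22),(485,303))]
L=np.array([a for a,_ in obs])/1000; U=np.array([((x+.5)/8-.5+285,(y+.5)/8-.5+110) for _,(x,y) in obs])
g=tcp-[0,0,.008+0]; g=tcp+[0,0,.008]
def tf(p):
    R=Ro.from_euler("ZY",[yaw,-p[0]]).as_matrix(); return (L-[p[1],p[3],p[2]])@R.T+g
f=lambda p:(proj("scene",tf(p))-U).ravel()
q=least_squares(f,[.45,0,.034,0],loss="soft_l1",f_scale=.5);print("tilt deg",np.degrees(q.x[0]),"grip pt in cover x,h,y mm",q.x[1:]*1000);print(f(q.x).reshape(-1,2).round(1).tolist())
J=q.jac;print("sd/px",np.sqrt(np.diag(np.linalg.inv(J.T@J))))
```

```text
tilt deg 23.213038729548856 grip pt in cover x,h,y mm [ 9.1346 37.5417 -2.4241]
[[-0.2, -0.8], [0.0, -0.9], [0.1, -0.1], [-0.2, -0.5], [0.5, 0.0], [-0.2, 0.5], [-0.5, 0.2], [1.0, 2.4], [1.3, -0.0], [-1.9, 0.4]]
sd/px [0.0511 0.0164 0.0059 0.0062]
```

```bash
cat > fg.py <<'E'
from h import *
from scipy.optimize import least_squares
from scipy.spatial.transform import Rotation as Ro
tcp=r.get_obs()["tcp_pos"]; yaw=np.radians(16.6)
obs=[((-38,-50,6),(171,430)),((38,-50,6),(266,505)),((38,-50,0),(269,521)),((38,50,6),(617,411)),((38,50,0),(614,428)),
 ((26,38,6),(557,402)),((26,-38,22),(288,415)),((25,7,6),(438,433))]
L=np.array([a for a,_ in obs])/1000; U=np.array([((x+.5)/8-.5+285,(y+.5)/8-.5+110) for _,(x,y) in obs])
g=tcp+[0,0,.008]
def tf(th,x,y,h):
    R=Ro.from_euler("ZY",[yaw,-th]).as_matrix(); return (L-[x,y,h])@R.T+g
f=lambda p:(proj("scene",tf(p[0],p[1],p[2],.0415*np.sin(p[0])+.0167*np.cos(p[0])))-U).ravel()
q=least_squares(f,[.45,0,0]);print(np.degrees(q.x[0]),q.x[1:]*1000,f(q.x).reshape(-1,2).round(1).tolist(),np.sqrt(np.diag(np.linalg.inv(q.jac.T@q.jac))))
for th in(22,25,27,29,31):
    t=np.radians(th);k=least_squares(lambda p:f([t,*p]),[0,0]);print(th,k.x*1000,k.cost)
E
python3 fg.py
```

```text
24.187316916583203 [-6.8625  3.9766] [[-0.8, -0.2], [-0.5, -0.7], [-0.4, 0.1], [0.2, -0.6], [0.9, -0.0], [0.1, 0.5], [-0.9, 0.2], [1.3, 0.1]] [0.033  0.0023 0.0011]
22 [-7.8094  3.9588] 3.5298308510585406
25 [-6.5044  3.985 ] 2.965024478543005
27 [-5.61  4.01] 3.9848450175215997
29 [-4.6958  4.0404] 6.155648027972317
31 [-3.7537  4.0726] 9.50301813439427
```

Run:
```python
from h import *
from scipy.spatial.transform import Rotation as Ro
o=r.get_obs();R=Ro.from_quat(o["eef_rot"]).as_matrix()
for p in[(16,7,11),(16,-7,11),(16,13,11),(16,-13,11),(-16,7,11),(-16,-7,11),(-16,13,11),(16,20.5,-20)]:
    u=proj("scene",o["tcp_pos"]+R@np.array(p)/1000)[0]; print(p,(u-[285,110]+.5)*8-.5)
im=cv2.imread("pics/full_pre.png")
# finger darkness rows near tips: columns range of dark pixels
g=im.max(2)
for v in range(152,166): print(v,[int(u) for u in np.where(g[v,318:348]<62)[0]+318])
```

```text
(16, 7, 11) [375.418 411.639]
(16, -7, 11) [423.6196 399.1736]
(16, 13, 11) [354.6307 417.0148]
(16, -13, 11) [444.149  393.8645]
(-16, 7, 11) [327.9796 340.8563]
(-16, -7, 11) [375.3119 328.9697]
(-16, 13, 11) [307.57   345.9818]
(16, 20.5, -20) [331.3693 331.6686]
152 [323, 324, 325, 326, 327, 328, 329, 330, 331, 332, 339, 340, 341, 342]
153 [323, 324, 325, 326, 327, 328, 329, 330, 331, 332, 339, 340, 341, 342]
154 [324, 325, 326, 327, 328, 329, 330, 331, 339, 340, 341]
155 [325, 326, 327, 328, 329, 330, 331, 340, 341]
156 [325, 326, 327, 328, 329, 330, 331, 340, 341]
157 [326, 327, 328, 329, 330, 331, 340, 341]
158 [326, 327, 328, 329, 330, 331, 340, 341]
159 [326, 327, 328, 329, 330, 331, 340]
160 [327, 328, 329, 330, 331]
161 [320, 321, 322, 328, 329, 330, 331]
162 [318, 319, 321, 329, 330]
163 []
164 []
165 []
```

```bash
cat >> fg.py <<'E'
print("bias tests")
U0=U.copy()
for b in((.5,.5),(.5,0),(.8,.5),(1,.8)):
    U=U0-b
    for th in(24,26,28):
        t=np.radians(th);h=.0415*np.sin(t)+.0167*np.cos(t)
        k=least_squares(lambda p:f([t,*p]),[0,0]);
        w=least_squares(lambda p:(proj("scene",tf(t,p[0],0,p[1]))-U).ravel(),[0,.034]);print(b,th,k.x*1000,round(k.cost,2),"y=0: x,h",w.x*1000,round(w.cost,2))
E
python3 fg.py|sed -n '/bias/,$p'
```

```text
bias tests
(0.5, 0.5) 24 [-3.2079  3.5345] 2.57 y=0: x,h [ 6.5069 35.6769] 1.93
(0.5, 0.5) 26 [-1.928   3.4109] 3.04 y=0: x,h [ 7.5362 36.2905] 2.49
(0.5, 0.5) 28 [-0.5335  3.26  ] 4.64 y=0: x,h [ 8.593  36.8708] 4.16
(0.5, 0) 24 [-6.1693  4.7794] 2.84 y=0: x,h [ 6.9076 36.8939] 1.9
(0.5, 0) 26 [-5.2019  4.7711] 3.29 y=0: x,h [ 7.9789 37.4927] 2.44
(0.5, 0) 28 [-4.1955  4.7616] 4.88 y=0: x,h [ 9.0771 38.0566] 4.08
(0.8, 0.5) 24 [-2.74    4.0189] 2.55 y=0: x,h [ 8.2775 36.1288] 1.88
(0.8, 0.5) 26 [-1.4098  3.8772] 3.02 y=0: x,h [ 9.3214 36.6803] 2.45
(0.8, 0.5) 28 [0.0473 3.7038] 4.62 y=0: x,h [10.3906 37.198 ] 4.13
(1, 0.8) 24 [-0.6392  3.5923] 2.4 y=0: x,h [ 9.2192 35.6991] 1.87
(1, 0.8) 26 [0.9149 3.3685] 2.89 y=0: x,h [10.2476 36.218 ] 2.46
(1, 0.8) 28 [2.6506 3.0942] 4.5 y=0: x,h [11.3003 36.7037] 4.16
```

The estimate is poorly conditioned from one view, so I'll move clear of the stand and measure the silhouette extremes automatically at several yaws.

```bash
cat > cap.py <<'E'
import sys,pickle
from h import *
def mask(im,u0):
    hsv=cv2.cvtColor(im,cv2.COLOR_BGR2HSV); m=((hsv[...,1]<55)&(im.max(2)>62)).astype(np.uint8)
    w=np.zeros_like(m); a,b=np.round(u0).astype(int); w[max(b-28,0):b+28,max(a-38,0):a+38]=1; m*=w
    n,l,s,c=cv2.connectedComponentsWithStats(m,connectivity=8)
    k=1+np.argmin([np.linalg.norm(c[i]-u0)-0.05*s[i,4] for i in range(1,n)]); return (l==k),s[k]
if __name__=="__main__":
    o=r.get_obs(); im=cams.read_camera("scene"); n=sys.argv[1]; cv2.imwrite(f"pics/c{n}.png",im)
    pickle.dump((o["tcp_pos"],o["eef_rot"]),open(f"c{n}.pkl","wb"))
    u0=proj("scene",o["tcp_pos"]-[0,0,.018])[0]; m,s=mask(im,u0); v,u=np.where(m)
    E=[(u[i],v[i]) for i in(u.argmin(),u.argmax(),v.argmax(),v.argmin())]; print(u0,s,E)
E
python3 -m inch '[-15,30,0,0,0,-30,60,0,0,0,-45,90,0,0,0,-60,120,0,0,0,-75,150,0,0,0,-86,183,0,0,0,-86,183,0,0,0,-86,183,0,0,0,-86,183,0,0,0,-86,183,0,0,0]' 20 >/dev/null
python3 cap.py 0
python3 -m inch '[0,0,0,0.12,0,0,0,0,0.24,0,0,0,0,0.36,0,0,0,0,0.48,0,0,0,0,0.6,0,0,0,0,0.72,0,0,0,0,0.84,0,0,0,0,0.96,0,0,0,0,1.05,0,0,0,0,1.05,0,0,0,0,1.05,0,0,0,0,1.05,0]' 20 >/dev/null
python3 cap.py 1
python3 -m inch '[0,0,0,-0.12,0,0,0,0,-0.24,0,0,0,0,-0.36,0,0,0,0,-0.48,0,0,0,0,-0.6,0,0,0,0,-0.72,0,0,0,0,-0.84,0,0,0,0,-0.96,0,0,0,0,-1.08,0,0,0,0,-1.2,0,0,0,0,-1.32,0,0,0,0,-1.44,0]' 20 >/dev/null
python3 -m inch '[0,0,0,-0.12,0,0,0,0,-0.24,0,0,0,0,-0.36,0,0,0,0,-0.48,0,0,0,0,-0.6,0,0,0,0,-0.66,0,0,0,0,-0.66,0,0,0,0,-0.66,0,0,0,0,-0.66,0]' 20 >/dev/null
python3 cap.py 2; python3 sh.py .548 .0225 .149 16.6
```

```text
[238.3967 154.4213] [214 127  53  44 754] [(np.int64(214), np.int64(159)), (np.int64(266), np.int64(157)), (np.int64(220), np.int64(170)), (np.int64(233), np.int64(127))]
[238.1767 154.4401] [206 144  58  29 817] [(np.int64(206), np.int64(150)), (np.int64(263), np.int64(164)), (np.int64(238), np.int64(172)), (np.int64(211), np.int64(144))]
[237.9618 154.43  ] [ 221  126   55   50 1161] [(np.int64(221), np.int64(173)), (np.int64(275), np.int64(126)), (np.int64(221), np.int64(175)), (np.int64(249), np.int64(126))]
shift [201.5 -15.5  29.9] turn 1.049 tool z [ 0. -0. -1.] t 24.13 F [-0.4759  0.0431 -0.9526] w 0.013775423776723418 gf 19.999759197235107 q6 -0.1407049591723752
```

```bash
cat > sf.py <<'E'
from h import *; import pickle
from cap import mask
from scipy.optimize import least_squares
from scipy.spatial.transform import Rotation as Ro
C=np.array([(a*38,b*50,z) for a in(-1,1) for b in(-1,1) for z in(0,6)])/1000.
A=np.radians(np.arange(0,181,15)); D=np.c_[np.cos(A),np.sin(A)]
V=[]
for n in(0,1,2):
    t,q=pickle.load(open(f"c{n}.pkl","rb")); R=Ro.from_quat(q).as_matrix(); im=cv2.imread(f"pics/c{n}.png")
    im[:140]=0; u0=proj("scene",t-[0,0,.018])[0]; m,_=mask(im,u0)
    m=cv2.morphologyEx(m.astype(np.uint8),cv2.MORPH_OPEN,np.ones((2,2),np.uint8)); v,u=np.where(m)
    S=(np.c_[u,v]@D.T).max(0)+.25; V.append((t,np.arctan2(R[1,0],R[0,0]),S)); print(n,np.degrees(V[-1][1]),u.min(),u.max(),v.max())
def res(p,sep=False):
    out=[]
    for t,y,S in V:
        R=Ro.from_euler("ZY",[y,-p[0]]).as_matrix(); X=(C-[p[1],0,p[2]])@R.T+t+[0,0,.008]
        out.append(((proj("scene",X)+p[3:5])@D.T).max(0)-S)
    return out
g=lambda p:np.r_[np.concatenate(res(p)),(p[3:5])/1.,(p[2]-.034)/.003]
q=least_squares(g,[.45,0,.034,0,0],loss="soft_l1",f_scale=.5,x_scale=[.1,.01,.01,1,1])
print(np.degrees(q.x[0]),q.x[1:3]*1000,q.x[3:]); print(np.sqrt(np.diag(np.linalg.inv(q.jac.T@q.jac)))*.5)
for e in res(q.x): print(e.round(1))
E
python3 sf.py
```

```text
0 16.688272818202975 215 267 170
1 -43.320547145629085 207 264 172
2 76.6728229913457 222 263 176
23.75321369815919 [ 3.3221 35.5544] [0.5234 0.2143]
[0.013  0.0008 0.0013 0.1448 0.483 ]
[-0.   0.   0.1  0.1 -0.3 -0.7  0.4  0.3  0.1 -0.1 -0.2 -0.2  0.2]
[ 0.3 -0.1  0.   0.1 -0.1 -0.4  0.4 -0.1 -0.9 -0.1  0.1  0.3  0.5]
[ 1.  -0.1 -0.2  0.1  0.1 -0.5  0.6  0.4  0.1 -0.2 -0.2  0.2  0.5]
```

The fit is well conditioned: the tilt is 23.7° and the grip point is 3.3 mm along the rib at height 35.5 mm. Now I compute the insertion targets.

```bash
cat > tg.py <<'E'
import numpy as np
from scipy.spatial.transform import Rotation as Ro
def tcp(s,tilt,x=.0033,h=.0355):
    H=np.array([.6041,.0393,.0417]);y=np.radians(16.6)
    Rh=Ro.from_euler("ZY",[y,-np.radians(27)]).as_matrix();Rc=Ro.from_euler("ZY",[y,-np.radians(tilt)]).as_matrix()
    return H+Rh@[0,0,.055+s]+Rc@[x,0,h]-[0,0,.008]
for s,t in((.03,23.75),(.016,23.75),(.008,23.75),(.004,24.5),(.001,26),(0,27)): print(s,t,tcp(s,t).round(4))
E
python3 tg.py
python3 -m inch '[30,-2,0,0.12,0,60,-4,0,0.24,0,90,-6,0,0.36,0,120,-8,0,0.48,0,150,-11,0,0.6,0,180,-14,0,0.72,0,201,-15,0,0.84,0,201,-15,0,0.96,0,201,-15,0,1.049,0,201,-15,0,1.049,0,201,-15,0,1.049,0,201,-15,0,1.049,0]' 20 >/dev/null
python3 -c "
from tg import *; from sh import shift
shift(tcp(.03,23.75),16.6)"
```

```text
0.03 23.75 [0.5563 0.0251 0.1433]
0.016 23.75 [0.5624 0.0269 0.1308]
0.008 23.75 [0.5659 0.0279 0.1237]
0.004 24.5 [0.5672 0.0283 0.1199]
0.001 26 [0.5677 0.0284 0.117 ]
0 27 [0.5675 0.0284 0.1158]
0.03 23.75 [0.5563 0.0251 0.1433]
0.016 23.75 [0.5624 0.0269 0.1308]
0.008 23.75 [0.5659 0.0279 0.1237]
0.004 24.5 [0.5672 0.0283 0.1199]
0.001 26 [0.5677 0.0284 0.117 ]
0 27 [0.5675 0.0284 0.1158]
shift [ 8.8 -0.9 35.7] turn 0.003 tool z [-0.  0. -1.] t 25.13 F [ 0.7466 -0.067  -2.2225] w 0.013748232521797849 gf 19.99990403652191 q6 1.2745543594805895
```

```bash
python3 -m inch '[4,-1,12,0.003,0,7,-1,24,0.003,0,9,-1,32,0.003,0,9,-1,36,0.003,0,9,-1,36,0.003,0,9,-1,36,0.003,0,9,-1,36,0.003,0]' 20
python3 -c "
from tg import *; from sh import shift
shift(tcp(.013,23.75),16.6)" | tail -1
```

```text
time: 25.72
tcp_pos: [0.5566, 0.0254, 0.1431]
eef_rot: [0.99, 0.143, 0.0, 0.0]
force: [-1.0, 0.4, -1.3]
grip_width: 0.0139
grip_force: 20.0
shift [ 7.4  0.2 15. ] turn -0.002 tool z [ 0.0002  0.     -1.    ] t 25.72 F [-1.0474  0.4364 -1.3386] w 0.01385893392033606 gf 19.999807476997375 q6 1.2866084115156589
```

```bash
python3 -m inch '[1.4,0,3,0,0,2.9,0,6,0,0,4.4,0,9,0,0,5.5,0,11.2,0,0,5.5,0,11.2,0,0]' 20
python3 -m inch '[0.9,0,1.8,0,0,1.8,0,3.6,0,0,1.8,0,3.6,0,0]' 20
python3 -c "
from tg import *; from sh import shift
shift(tcp(.008,23.75),16.6)" | tail -1
```

```text
time: 26.13
tcp_pos: [0.5617, 0.027, 0.1312]
eef_rot: [0.99, 0.143, -0.0, -0.0]
force: [0.2, -0.0, -0.8]
grip_width: 0.0142
grip_force: 20.0
time: 26.38
tcp_pos: [0.563, 0.0275, 0.1276]
eef_rot: [0.99, 0.143, -0.001, -0.0]
force: [-1.8, 0.5, -2.8]
grip_width: 0.0137
grip_force: 20.0
shift [2.9 0.4 3.9] turn -0.002 tool z [-0.0013 -0.     -1.    ] t 26.38 F [-1.7668  0.533  -2.8172] w 0.013713220775523532 gf 20.00031352043152 q6 1.2903202673853107
```

```bash
python3 -m inch '[1,0,1.5,0,0,2,0,3,0,0,2.3,0,3.8,0,0,2.3,0,3.8,0,0]' 15
python3 -m inch '[0.7,0,1.3,0,0,1.4,0,2.6,0,0,1.8,0,3.6,0,0,1.8,0,3.6,0,0]' 15
python3 -c "
from tg import *; from sh import shift
shift(tcp(0,27),16.6)" | tail -1
```

```text
time: 26.72
tcp_pos: [0.5643, 0.0281, 0.1235]
eef_rot: [0.99, 0.144, -0.002, -0.0]
force: [-6.0, 0.7, -3.8]
grip_width: 0.0138
grip_force: 15.0
time: 27.05
tcp_pos: [0.5659, 0.0287, 0.1198]
eef_rot: [0.99, 0.144, -0.002, -0.0]
force: [-6.7, 0.6, -3.9]
grip_width: 0.0137
grip_force: 15.0
shift [1.5 0.7 4. ] turn -0.001 tool z [-0.0033 -0.0001 -1.    ] t 27.05 F [-6.6734  0.6291 -3.9364] w 0.013684969332020298 gf 14.999401420354843 q6 1.2921351599336335
```

The pins are clearly in the holes: the side force is about 7 N and nothing resists vertically. I ease x and press down.

```bash
python3 -m inch '[-1,0,0.5,0,0,-0.8,0,1.5,0,0,-0.6,0,2.5,0,0,-0.4,0,3.5,0,0,-0.4,0,3.5,0,0]' 10
python3 -m inch '[0,0,0.8,0,0,0,0,1.6,0,0,0,0,2.2,0,0,0,0,2.2,0,0]' 8
python3 -c "
from tg import *; from sh import shift
shift(tcp(0,27),16.6)" | tail -1
```

```text
time: 27.47
tcp_pos: [0.567, 0.0286, 0.117]
eef_rot: [0.99, 0.143, -0.0, -0.0]
force: [-4.0, 2.0, -3.1]
grip_width: 0.0137
grip_force: 10.0
time: 27.8
tcp_pos: [0.5672, 0.0285, 0.1152]
eef_rot: [0.99, 0.143, 0.0, -0.0]
force: [-4.6, 1.0, 1.0]
grip_width: 0.0137
grip_force: 8.0
shift [ 0.3  0.2 -0.7] turn -0.002 tool z [ 0.0003  0.0001 -1.    ] t 27.8 F [-4.5719  1.0018  1.0012] w 0.01374618870795409 gf 8.00258383154869 q6 1.292199985794483
```

```bash
python3 -m inch '[0,0,1,0,0,0,0,2,0,0,0,0,3,0,0,0,0,3,0,0]' 8
python3 -m inch '[0,0,1,0,0,0,0,2,0,0,0,0,2,0,0]' 8
python3 sh.py .567 .0285 .1152 16.6
```

```text
time: 28.13
tcp_pos: [0.5678, 0.0287, 0.1125]
eef_rot: [0.99, 0.143, 0.001, -0.0]
force: [-4.1, 2.4, 5.1]
grip_width: 0.0135
grip_force: 8.0
time: 28.38
tcp_pos: [0.5683, 0.0288, 0.1112]
eef_rot: [0.99, 0.143, 0.001, -0.0]
force: [-5.6, 3.5, 13.0]
grip_width: 0.014
grip_force: 15.0
shift [-1.3 -0.1 -4. ] turn -0.002 tool z [ 0.0024  0.0004 -1.    ] t 28.38 F [-5.5644  3.5159 12.9968] w 0.014014148826658471 gf 15.008631718810648 q6 1.292153280117414
```

```bash
python3 -m inch '[0,0,-2,0,0.28,0,0,-2,0,0.28,0,0,-2,0,0.28,0,0,-2,0,0.28]' 5
python3 -m inch '[0,0,-15,0,0.28,0,0,-50,0,0.28,0,0,-90,0,0.28,0,0,-110,0,0.28,-40,30,-120,0,0.28,-80,60,-120,0,0.28,-110,100,-120,0,0.28,-110,140,-120,0,0.28,-110,180,-120,0,0.28,-110,220,-120,0,0.28,-110,260,-120,0,0.28,-110,260,-120,0,0.28]'
python3 - <<'E'
from h import *
for n in("scene","top"):
    im=cams.read_camera(n);cv2.imwrite(f"pics/f_{n}.png",im);o=cv2.imread(f"pics/{n}0.png")
    for k,i in(("old",o),("new",im)):
        hsv=cv2.cvtColor(i,cv2.COLOR_BGR2HSV);x,y,w,h=(300,165,75,85) if n=="scene" else (265,160,75,75)
        m=((hsv[...,1]<60))[y:y+h,x:x+w].astype(np.uint8)
        nn,l,s,c=cv2.connectedComponentsWithStats(m);j=1+s[1:,4].argmax();print(n,k,s[j],c[j])
    d=cv2.absdiff(im,o).max(2)[y:y+h,x:x+w]; print("diff>40",(d>40).sum()); print("med",np.median(d))
E
```

```text
time: 28.72
tcp_pos: [0.5673, 0.0284, 0.112]
eef_rot: [0.99, 0.143, 0.0, 0.0]
force: [0.7, 0.7, 0.1]
grip_width: 0.0254
grip_force: 0.0
time: 29.72
tcp_pos: [0.5363, -0.2566, 0.2322]
eef_rot: [0.99, 0.142, 0.001, 0.001]
force: [-0.9, 0.1, 0.2]
grip_width: 0.0256
grip_force: 0.0
scene old [   6    8   65   77 3358] [38.6087 47.282 ]
scene new [   6    8   65   77 3411] [38.633  46.8047]
diff>40 1035
med 8.0
top old [   9    8   55   62 2409] [35.489  38.7136]
top new [   9    8   55   62 2420] [35.5839 38.6884]
diff>40 227
med 28.0
```

Run:
```python
from h import *
for n,(x,y,w,h) in(("scene",(300,165,75,60)),("top",(265,160,75,75))):
    M=[]
    for i in(cv2.imread(f"pics/{n}0.png"),cv2.imread(f"pics/f_{n}.png")):
        M.append((cv2.cvtColor(i,cv2.COLOR_BGR2HSV)[...,1]<60)[y:y+h,x:x+w])
    for nm,m in(("added",M[1]&~M[0]),("lost",M[0]&~M[1])):
        N,l,s,c=cv2.connectedComponentsWithStats(m.astype(np.uint8));print(n,nm,m.sum(),[(s[i].tolist()) for i in range(1,N) if s[i,4]>3])
# expected socket-top and rib-top positions if seated
from scipy.spatial.transform import Rotation as Ro
R=Ro.from_euler("ZY",[np.radians(16.6),-np.radians(27)]).as_matrix();H=np.array([.6041,.0393,.0417])
for p in((26,-38,77),(-26,38,77),(38,-50,61),(38,50,61)):
    X=H+R@np.array(p)/1000;print(p,proj("scene",X)[0]-[300,165],proj("top",X)[0]-[265,160])
im=cv2.imread("pics/f_scene.png");g=im.max(2).astype(int)
# dark socket bores / mm of edge line below plate: intensity columns across uphill edge, old vs new
o=cv2.imread("pics/scene0.png").max(2).astype(int)
for u in(330,345,357): print(u,o[180:212,u].tolist(),g[180:212,u].tolist())
```

```text
scene added 55 [[42, 10, 8, 7, 45]]
scene lost 4 []
top added 14 []
top lost 3 []
(26, -38, 77) [22.992 25.139] [50.6196 28.5166]
(-26, 38, 77) [45.7153 11.0525] [23.7144 57.7574]
(38, -50, 61) [20.9416 35.1291] [53.5536 20.272 ]
(38, 50, 61) [63.6168 23.0789] [11.1891 31.3835]
330 [89, 88, 88, 87, 87, 86, 87, 88, 130, 155, 160, 161, 160, 160, 160, 160, 160, 147, 130, 124, 132, 127, 125, 125, 125, 125, 125, 125, 125, 125, 124, 126] [92, 92, 92, 92, 91, 92, 91, 90, 101, 156, 170, 169, 169, 169, 169, 169, 169, 156, 137, 132, 133, 133, 132, 133, 133, 132, 132, 132, 133, 133, 132, 132]
345 [134, 152, 160, 160, 160, 160, 160, 161, 161, 160, 160, 161, 160, 135, 126, 126, 126, 126, 125, 124, 125, 125, 125, 125, 125, 125, 126, 125, 125, 125, 125, 125] [138, 137, 135, 138, 163, 170, 170, 170, 170, 170, 170, 170, 169, 149, 135, 132, 133, 133, 133, 133, 133, 133, 133, 133, 132, 133, 133, 133, 133, 134, 133, 133]
357 [135, 134, 134, 134, 139, 132, 115, 114, 120, 138, 129, 125, 125, 126, 125, 126, 125, 125, 125, 125, 125, 125, 126, 125, 125, 125, 125, 124, 126, 125, 125, 125] [142, 142, 142, 142, 147, 139, 122, 120, 119, 152, 140, 133, 133, 133, 134, 133, 133, 133, 133, 133, 133, 133, 134, 133, 134, 133, 132, 133, 133, 134, 133, 132]
```

The gland cover's outline matches the seated blank's outline in both views to within a pixel. The only addition is the socket, so the cover is flush. I'm handing in.

```bash
python3 -c "
from plant import r
print(r.close_job())"
```

```text
the job is handed in; nothing more can be done
None
```

The job is handed in at about 30 s of the allowed 66 s: the blank lies flat on the pad after an 8 mm correction, the gland cover sits flush on both pins by image comparison, and the judge's verdict was not returned.

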